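# Hold a glue joint closed in the spring press

## Task

Take the jar of glue out of the press and stand it upright on the blue-topped coaster. Then slide the press handle towards the boards until the two board halves meet and the pressure pointer stands in the green zone of the gauge, keep it there for three seconds, and finish while still holding the handle: it springs back if let go. Leave the other things on the bench where they are.

Things in the scene. Friction and masses are not known exactly. Their poses are not given: they have to be found in the camera images.
- press: Fixed green bench press, bed 150 (x) by 415 (y) by 18 mm high. Origin on the table under the slide's centre line; +y is the pressing direction. Low rails (inner faces at x = -53 and +53 mm, tops 28 mm above the table) guide the boards. A fixed green fence across the +y end, face at y = 170 mm, top 52 mm above the table, stops the far board.
- press_handle (a joint): Travel (m) of the handle carriage towards the fence: 0 at rest, at most 0.185. A return spring always pushes it back: 2 N at 0 plus 25 N per metre. The boards meet at about 0.135, the right pressure comes at about 0.153. Carriage: grey block 90 (x) by 60 (y) mm, top 50 mm above the table.
- press_pad (a joint): Compression (m) of the pressure spring between carriage and pad: 0 free, 0.035 bottomed; 350 N per metre plus 1.4 N preload. A black pointer over the gauge on the carriage top (press +x side) shows it: white zone below 0.010, green 0.010 to 0.026 (middle 0.018), red above.
- pad_face (a point): Centre of the pressing pad's face, 32 mm above the table. The pad is a grey plate 90 wide, 12 thick, from 20 to 44 mm above the table; its face is 85 mm ahead (press +y) of the handle's axis while the pressure spring is free.
- handle_grip (a point): Point on the axis of the handle: an upright black round post, 28 mm in diameter with a yellow band, from 50 to 120 mm above the table. The point is 95 mm above the table. At handle travel 0 it is at press x = 0, y = -170 mm; it moves with the carriage.
- board_near: Loose wooden board half, 100 (x) by 60 (y) by 22 mm, 0.12 kg, lying on the bed between the rails in front of the pad. Origin at the centre of its underside; +y edge is the dark glued edge. The pad pushes it along.
- board_far: Loose wooden board half of the same size, lying on the bed against the fence. Origin at the centre of its underside; -y edge is the dark glued edge. The halves meet when the two origins are 60 mm apart.
- glue_jar: Closed amber jar of glue, 48 mm in diameter up to 66 mm, with a white lid 43 mm in diameter, 86 mm high over all, about 0.18 kg. It stands on the press bed (18 mm up) between the two board halves. Origin at the centre of its underside, z up the jar.
- coaster: Fixed round cork coaster, blue on top, 110 mm in diameter, 6.5 mm high, on the table to the left or right of the press. Origin at the centre of its underside.
- bowl: White ceramic bowl, 100 mm across, 45 mm high, on the opposite side of the press from the coaster; leave alone.
- sanding_block: Cork-coloured sanding block 70 x 40 x 28 mm beyond the press; leave alone.
- glue_brush: Brush lying beyond the press; leave alone.
- spray_bottle: Blue spray bottle, 66 mm in diameter, 185 mm high, on the left beyond the press; leave alone.
- soap_bottle: Yellow soap bottle, 60 mm in diameter, 170 mm high, on the left beyond the press; leave alone.
- mug: Blue mug, 80 mm in diameter, 90 mm high, on the right; leave alone.
Not all that is in view belongs to the job. What is shaped like the board_near but purple or turquoise is not meant.

How it is judged:
By the outcome, as a careful person would: the job done as asked, in the order asked, and still so for the second after the job is handed in, while the arm keeps its last pose, push and grip.
It also fails if it takes over 64 s, if anything falls off the work surface, if the arm or the gripper's body presses on something with over 40 N, if the wrist force passes 120 N, or if a joint passes its speed limit or range.

## Robot

A 7-joint arm with a two-finger parallel gripper is mounted at the origin on the work surface. World frame = base frame: x ahead of the robot, y to its left, z up, the work surface at z = 0. Lengths are in m, angles in rad, forces in N, time in s.
With the tool pointing down it reaches from about 0.4 to 0.85 m from the base axis. Payload 4.5 kg.
Tool frame: the origin (TCP) lies on the centre line of the jaws, within the pads' length; the fingertips stand 14 mm ahead of it and the grasp point (between the pads) lies 5 mm behind it (nose_length is the distance from the TCP to the fingertips, in m); x points along the fingers, y is the direction in which the jaws open and shut, and the axes are right-handed (so a half turn about x gives the same grasp; the last joint's range is limited). The gripper opens to 88 mm and grips with 3 to 60 N. Pads are 18 mm wide; open, the fingers measure 123 mm over their backs; the gripper's body (75 mm by 187 mm) begins 45 mm behind the grasp point.
Start: joints at [-1.27, 0.689, -0.195, 1.565, 0.157, 0.902, -0.215], TCP at [0.165, 0.603, 0.253] pointing down, gripper open.
Joint ranges: [-3.01, 3.01], [-0.46, 2.08], [-1.47, 1.51], [0.13, 2.56], [-1, 4.14], [0.04, 2.09], [-2.66, 2.66]. Speed limits (rad/s): [2.57, 2.57, 3.14, 3.14, 3.14, 3.14, 3.14].

## Interface

Orientations are given as a unit quaternion [x, y, z, w].
In Python, from plant import get_state, snapshot, camera_params, finish_job, boxes_of, silhouettes, spot_point, nose_length gives the robot as it stands.
- The arm moves only by the tool apply_moves, never from a script. Its arguments are lists of equal length, an entry for each row: "delta_pos": the shift along the tool's x, y, z in cm, a list of three; "yaw": the turn about the tool's x in rad; "gripper": the opening in per cent of the stroke, from 0 (shut) to 100 (fully open). A call has 1 to 10 rows; each row is the pose to reach, as a shift and turn from the pose measured when the call began, along the tool's axes at that moment; what a row does not reach only later rows make up. A row lasts 1/12 s, in which the tool goes at most 41.7 mm and 7.16 degrees, less where a joint would pass 70% of its speed; a pose out of reach is approached as far as the arm can. A call with a gripper value outside its range is refused whole. The fingers move at their own pace and stop on an object; "force" is the grip in N (left out, the last holds). Time passes only in rows, so rows that repeat a pose let the fingers close. It gives the time, the measured TCP pose, the force and the opening at its end, in the units of the state.
- get_state(): the state, without advancing time (a new reading comes with each control period).
- snapshot(name): name is "side" or "top" or "wrist"; returns the picture (480x640x3 uint8, red, green, blue); there is no depth.
- camera_params(name): a dict with "fovy" (degrees; the focal length in pixels is half the picture's height over the tangent of half this angle, whatever the lens; pixels are square), "cx", "cy" (the principal point, pixels), "position" and "orientation" of the camera in the world. Camera axes: x right, y down, z forward; pixel columns grow to the right and rows downward; lengths in m; the calibration is good to about 2 mm. A picture is of the moment at which its call begins: read the wrist's pose just before it. camera_params takes no time and is no camera call; for the wrist camera it gives the pose at the moment of the call.
- finish_job(): hands the job in, once; it reports no verdict.
Trained networks look in the newest picture that a camera, given by its name, has taken for a name from the list of things; names that differ only in an ending like _2 or _b are one class to them, and where a whole thing is asked for, a point or a joint stands for the part that bears it (a point fixed in the world has none). Each returns a list of dicts, best first, with "score" (0 to 1); they miss things now and then, are a little off and sometimes report something else, mostly with a low value. They report only what shows in the picture. A call takes as long as a camera call. They do not tell look-alikes from the thing itself.
- boxes_of(thing, camera): "bbox" ([left, top, width, height] in pixels, round what is visible of it).
- silhouettes(thing, camera): "mask" (480x640 bool, what is visible of it) and "bbox" ([left, top, width, height] in pixels, round what is visible of it).
- spot_point(thing, camera): "pixel" ([column, row] in pixels: a listed point, or the origin of a listed thing).
The state is a dict: "clock": time; "q": joint angles; "qd": joint speeds; "joint_torque": joint torques, N m; "tool_pos": TCP position; "eef_rot": TCP orientation; "contact_force": force on the tool from outside, world axes, zero at the start; "moment": the same for the moment, N m; "opening": opening from 0.0 (shut) to 1.0 (fully open).
Only numpy, scipy, OpenCV 4.12 (cv2) and the standard library are available. Lean on these libraries where they do the work, as an engineer would, in place of code of your own. Each camera call takes 0.05 s, during which the arm holds its last target.

## Working session

There is one attempt and no reset: what is moved stays moved. The work goes in short steps, Python scripts to look and compute and a tool call to move; the robot and the scene stay as the last step left them, time stands still between calls to the robot, and variables do not carry over. Pictures are saved under pics/ and viewed, and the job is handed in when it is done.

Besides the shell and the picture viewer there is one more tool, called after "Request:" by a JSON object that holds its "op" and its "data". apply_moves: Moves the arm, as the interface text tells. Its arguments: {"type":"object","properties":{"delta_pos":{"type":"array"},"yaw":{"type":"array"},"gripper":{"type":"array"},"force":{"type":"number"}},"required":["delta_pos","yaw","gripper"]}

```bash
ls; mkdir -p pics; python3 - <<'E'
from plant import *
import cv2
print(get_state(), nose_length)
for n in ("side","top","wrist"):
    p=camera_params(n); print(n,p)
    cv2.imwrite(f"pics/{n}0.png",snapshot(n)[:,:,::-1])
E
```

```text
pics
{'clock': 0.0, 'q': array([-1.27020119,  0.68995006, -0.19447231,  1.56630968,  0.1572956 ,
        0.90250913, -0.21512895]), 'qd': array([-0.00231601, -0.00118255, -0.00131611,  0.00120754, -0.00075628,
        0.00036375,  0.00229468]), 'joint_torque': array([ 4.48034225e-04, -5.27566302e+01, -1.26707789e+00, -1.53426486e+01,
       -5.26687992e-02,  6.73196657e-03,  1.79823228e-04]), 'tool_pos': array([0.16468718, 0.6023    , 0.25193928]), 'eef_rot': array([ 0.09340944,  0.70085408, -0.09467267,  0.7007962 ]), 'contact_force': array([-1.12246289,  0.03411957, -0.13301839]), 'moment': array([-0.01784256,  0.00224624, -0.01080152]), 'opening': 0.9993484128690135} 0.014
side {'fovy': 55.77331564273793, 'cx': 319.12789629974077, 'cy': 241.43122778785744, 'position': array([-0.0062663 , -0.92278203,  0.76780145]), 'orientation': array([ 0.84997842, -0.23356524,  0.12332753, -0.45582264])}
top {'fovy': 47.0128749264059, 'cx': 315.7679959772996, 'cy': 239.98244723360654, 'position': array([ 0.38975335, -0.0283863 ,  1.52852119]), 'orientation': array([-0.69950939,  0.71317034, -0.02713493,  0.03658395])}
wrist {'fovy': 62.89551950161106, 'cx': 325.40592887292223, 'cy': 239.51530762009367, 'position': array([0.09926757, 0.62041024, 0.38487502]), 'orientation': array([0.78799436, 0.60120219, 0.07991627, 0.10599157])}
```

View pics/side0.png

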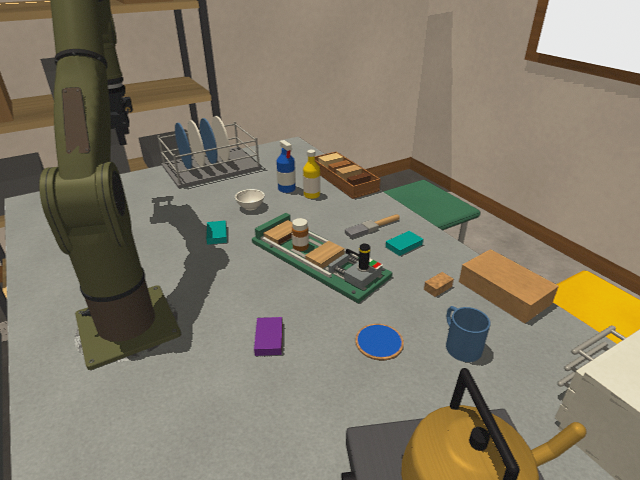

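View pics/top0.png

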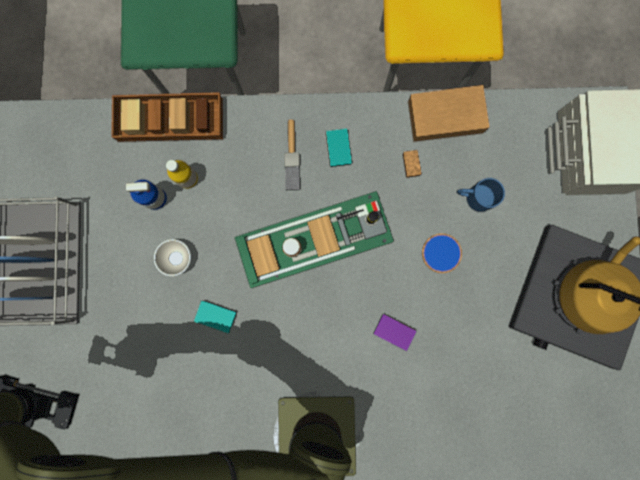

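The top view shows the press with its fence end at about (247,260), the jar at (291,246), the handle at (373,217) and the coaster at (441,253). The purple and turquoise blocks are decoys. Next I'll measure these.

```bash
cat > h.py <<'E'
import numpy as np, cv2
from plant import *
from scipy.spatial.transform import Rotation as R
def ray(cam,px,p=None):
    p=p or camera_params(cam); f=240/np.tan(np.radians(p['fovy'])/2)
    d=R.from_quat(p['orientation']).apply([(px[0]-p['cx'])/f,(px[1]-p['cy'])/f,1.])
    return p['position'],d
def at_z(cam,px,z,p=None):
    o,d=ray(cam,px,p); return o+d*(z-o[2])/d[2]
def tri(pairs):
    A=np.zeros((3,3));b=np.zeros(3)
    for o,d in pairs:
        d=d/np.linalg.norm(d);M=np.eye(3)-np.outer(d,d);A+=M;b+=M@o
    return np.linalg.solve(A,b)
def proj(cam,X):
    p=camera_params(cam); f=240/np.tan(np.radians(p['fovy'])/2)
    c=R.from_quat(p['orientation']).inv().apply(np.array(X)-p['position'])
    return c[...,:2]/c[...,2:]*f+[p['cx'],p['cy']]
E
python3 - <<'E'
from h import *
Z={'glue_jar':.018,'coaster':0,'handle_grip':.095,'press':0,'board_near':.018,'board_far':.018,'pad_face':.032}
snapshot('top');snapshot('side')
for t,z in Z.items():
    rs=[]
    for c in('top','side'):
        r=spot_point(t,c)[:2]
        for k in r: print(t,c,np.round(k['pixel'],1),round(k['score'],2),at_z(c,k['pixel'],z).round(4))
        if r: rs.append(ray(c,r[0]['pixel']))
    if len(rs)==2: print('   tri',tri(rs).round(4))
# press from green mask top
m=silhouettes('press','top')[0]['mask'].astype(np.uint8)
r=cv2.minAreaRect(cv2.findNonZero(m)); b=cv2.boxPoints(r)
print(r,[at_z('top',q,.018).round(4)[:2] for q in b])
m=silhouettes('coaster','top')[0]['mask']; ys,xs=np.nonzero(m); print('coaster',at_z('top',(xs.mean(),ys.mean()),.0065))
E
```

```text
glue_jar top [292.8 248.1] 0.53 [0.5054 0.054  0.018 ]
glue_jar side [299.  245.6] 0.6 [0.5035 0.0593 0.018 ]
   tri [0.5033 0.0547 0.0209]
coaster top [440.9 252.3] 0.59 [ 0.487  -0.3548  0.    ]
coaster side [381.4 340.8] 0.76 [ 0.4922 -0.3568  0.    ]
coaster side [283.  234.4] 0.52 [0.5026 0.1635 0.    ]
   tri [ 0.4892 -0.3562  0.0006]
press top [312.5 239.2] 0.61 [ 5.305e-01 -2.000e-04  0.000e+00]
press side [315.4 259.2] 0.73 [ 0.523  -0.0029  0.    ]
   tri [ 0.5284  0.0011 -0.0042]
board_near top [397.8 334.2] 0.86 [ 0.2665 -0.2263  0.018 ]
board_near top [217.2 316.4] 0.84 [0.323  0.2627 0.018 ]
board_near side [269.2 339.3] 0.88 [ 0.2662 -0.2369  0.018 ]
board_near side [325.5 251.7] 0.83 [ 0.5542 -0.0075  0.018 ]
   tri [ 0.2676 -0.2282  0.0093]
board_far top [262.6 255.7] 0.89 [0.4861 0.1373 0.018 ]
board_far top [311.3 236.8] 0.45 [0.5355 0.0027 0.018 ]
board_far side [282.1 234.3] 0.95 [0.4885 0.14   0.018 ]
   tri [0.4864 0.1368 0.0204]
pad_face top [340.1 229.3] 0.85 [ 0.5531 -0.0765  0.032 ]
pad_face side [338.2 258.1] 0.71 [ 0.5578 -0.0692  0.032 ]
   tri [ 0.5527 -0.0765  0.0383]
((313.2872314453125, 238.85598754882812), (55.844085693359375, 151.83114624023438), 71.71865844726562) [array([0.5417, 0.22  ]), array([ 0.6661, -0.1805]), array([ 0.5179, -0.2243]), array([0.3952, 0.1728])]
coaster [ 0.4868877  -0.35395361  0.0065    ]
```

```bash
cat >> h.py <<'E'
def plan(target, ydir=None):
    """cm shift in tool axes to target; yaw to align tool y with world angle ydir (deg)"""
    s=get_state(); r=R.from_quat(s['eef_rot']); M=r.as_matrix()
    print('t',round(s['clock'],2),'pos',s['tool_pos'].round(4),'tool x,y,z:',M.T.round(3).tolist(),'F',s['contact_force'].round(1),'open',round(s['opening'],3),'q',s['q'].round(2))
    print('delta cm',(M.T@(np.array(target)-s['tool_pos'])*100).round(2))
    if ydir is not None:
        u=M.T@np.array([np.cos(np.radians(ydir)),np.sin(np.radians(ydir)),0])
        a=np.arctan2(u[2],u[1]); a=(a+np.pi/2)%np.pi-np.pi/2
        print('yaw',a.round(3))
E
python3 - <<'E'
from h import *
plan([.504,.055,.25],107.2)
for t in [(.504,.055,.104),(.504,.055,.018),(.578,-.158,.095),(.578,-.158,.12)]: print(proj('top',t).round(1),proj('side',t).round(1))
E
```

```text
t 1.05 pos [0.1648 0.6029 0.2527] tool x,y,z: [[0.0, 0.0, -1.0], [0.264, 0.965, 0.0], [0.965, -0.264, -0.0]] F [-0.4  0.1  0.2] open 0.999 q [-1.27  0.69 -0.19  1.57  0.16  0.9  -0.22]
delta cm [  0.27 -43.91  47.17]
yaw -0.567
[290.6 246.1] [299.  221.2]
[292.5 248.6] [299.9 246.3]
[371.8 216.6] [363.9 253.2]
[372.6 215.3] [364.4 245.1]
```

Request:
{"op": "apply_moves", "data": {"delta_pos": [[0,-2.8,3],[0,-5.6,6],[0,-8.4,9],[0,-11.2,12],[0,-14,15],[0,-16.8,18],[0,-19.6,21],[0,-22.4,24],[0,-25.2,27],[0,-28,30]], "yaw": [0,-0.06,-0.12,-0.18,-0.24,-0.3,-0.36,-0.42,-0.48,-0.567], "gripper": [100,100,100,100,100,100,100,100,100,100]}}

```text
clock: 1.88
tool_pos: [0.3812, 0.2521, 0.253]
eef_rot: [-0.107, 0.699, 0.107, 0.699]
contact_force: [0.6, 0.6, -0.6]
opening: 0.998
```

```bash
python3 - <<'E'
from h import *
plan([.504,.055,.25],107.2)
E
```

```text
t 1.88 pos [0.3812 0.2521 0.253 ] tool x,y,z: [[0.001, 0.0, -1.0], [-0.299, 0.954, 0.0], [0.954, 0.299, 0.001]] F [ 0.6  0.6 -0.6] open 0.998 q [-0.41  0.5  -0.42  2.05  0.32  0.66  0.84]
delta cm [  0.3  -22.48   5.82]
yaw 0.003
```

Request:
{"op": "apply_moves", "data": {"delta_pos": [[0,-3.7,1],[0,-7.5,2],[0,-11.2,3],[0,-15,4],[0,-18.7,5],[0,-22.5,5.8],[0,-22.5,5.8],[0,-22.5,5.8],[0,-22.5,5.8]], "yaw": [0,0,0,0,0,0,0,0,0], "gripper": [100,100,100,100,100,100,100,100,100]}}

```text
clock: 2.63
tool_pos: [0.5035, 0.0554, 0.253]
eef_rot: [-0.107, 0.699, 0.107, 0.699]
contact_force: [-0.6, 1.1, 0.8]
opening: 1.001
```

```bash
python3 - <<'E'
from h import *
plan([.504,.055,.063],107.2)
p=camera_params('wrist'); im=snapshot('wrist'); cv2.imwrite('pics/w1.png',im[:,:,::-1])
for t,z in {'glue_jar':.018,'handle_grip':.095,'board_near':.018,'board_far':.018,'pad_face':.032}.items():
    for k in spot_point(t,'wrist')[:2]: print(t,np.round(k['pixel'],1),round(k['score'],2),at_z('wrist',k['pixel'],z,p).round(4))
for k in boxes_of('glue_jar','wrist'): print(k)
print(proj('wrist',np.array([[.504,.055,.104],[.504,.055,.018]])))
E
```

```text
t 2.63 pos [0.5035 0.0554 0.253 ] tool x,y,z: [[0.001, 0.001, -1.0], [-0.299, 0.954, 0.001], [0.954, 0.299, 0.001]] F [-0.6  1.1  0.8] open 1.001 q [ 0.08  0.56 -0.44  1.91  0.34  0.74  1.32]
delta cm [19.   -0.07  0.02]
yaw 0.004
glue_jar [324.  204.6] 0.75 [0.5023 0.054  0.018 ]
handle_grip [ 31.6 234.3] 0.88 [ 0.5776 -0.1566  0.095 ]
board_near [235.1 210.3] 0.84 [ 0.5328 -0.0251  0.018 ]
board_near [609.2  86.8] 0.61 [0.3275 0.2622 0.018 ]
board_far [411.3 216.8] 0.68 [0.4886 0.1373 0.018 ]
pad_face [171.1 218.4] 0.63 [ 0.5541 -0.0772  0.032 ]
{'bbox': [295.1, 181.3, 61.7, 73.9], 'score': 0.73}
[[324.11163297 227.76851163]
 [324.35590107 206.48741792]]
```

View pics/w1.png

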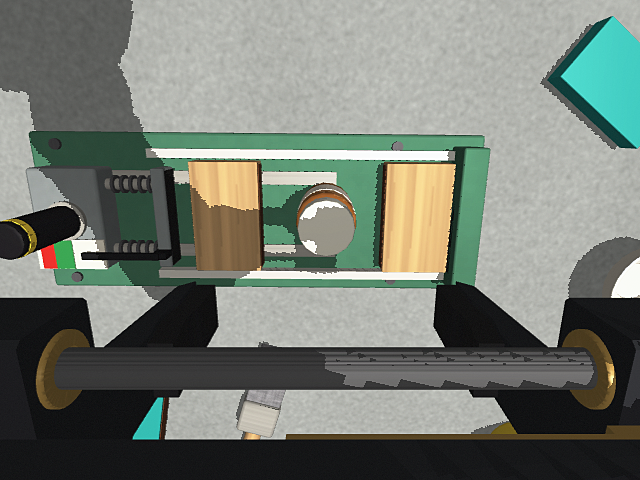

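The wrist view shows the jar between the boards with its lid at about (326,227), which matches the projection of my estimate. The handle is at (31,234), and the gauge is at (70,252) with its pointer in white. Now I'll descend.

Request:
{"op": "apply_moves", "data": {"delta_pos": [[3,0,0],[6,0,0],[9,0,0],[11.5,0,0],[14,-0.1,0],[16,-0.1,0],[18,-0.1,0],[19,-0.1,0],[19,-0.1,0],[19,-0.1,0]], "yaw": [0,0,0,0,0,0,0,0,0,0], "gripper": [100,100,100,100,100,100,100,100,100,100], "force": 20}}

```text
clock: 3.82
tool_pos: [0.504, 0.0551, 0.0632]
eef_rot: [-0.108, 0.699, 0.108, 0.699]
contact_force: [-0.2, 0.5, 0.1]
opening: 1.001
```

Request:
{"op": "apply_moves", "data": {"delta_pos": [[0,0,0],[0,0,0],[0,0,0],[0,0,0],[0,0,0],[0,0,0],[0,0,0],[0,0,0],[0,0,0],[0,0,0]], "yaw": [0,0,0,0,0,0,0,0,0,0], "gripper": [40,40,40,40,40,40,40,40,40,40], "force": 20}}

```text
clock: 4.65
tool_pos: [0.504, 0.0553, 0.0634]
eef_rot: [-0.108, 0.699, 0.108, 0.699]
contact_force: [-0.1, -0.1, 5.9]
opening: 0.537
```

```bash
python3 - <<'E'
from h import *
plan([.4885,-.355,.20],107.2)
cv2.imwrite('pics/w2.png',snapshot('wrist')[:,:,::-1])
E
```

```text
t 4.65 pos [0.504  0.0553 0.0634] tool x,y,z: [[0.001, 0.001, -1.0], [-0.302, 0.953, 0.0], [0.953, 0.302, 0.001]] F [-0.1 -0.1  5.9] open 0.537 q [-0.08  0.87 -0.19  2.05  0.56  0.27  1.12]
delta cm [-13.68 -38.65 -13.84]
yaw 0.006
```

View pics/w2.png

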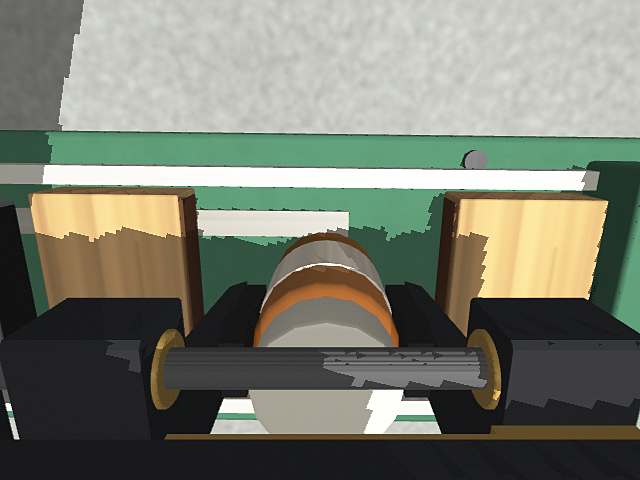

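The opening of 0.537 corresponds to 47 mm, so the jar is held between the pads. I'll lift it and carry it over.

Request:
{"op": "apply_moves", "data": {"delta_pos": [[-2,0,0],[-5,0,0],[-8.5,0,0],[-12,0,0],[-15,0,0],[-15,0,0]], "yaw": [0,0,0,0,0,0], "gripper": [40,40,40,40,40,40], "force": 25}}

```text
clock: 5.2
tool_pos: [0.5066, 0.0558, 0.2181]
eef_rot: [-0.107, 0.695, 0.108, 0.702]
contact_force: [0.6, -0.1, -2.6]
opening: 0.539
```

```bash
python3 - <<'E'
from h import *
plan([.4885,-.355,.20],107.2)
E
```

```text
t 5.2 pos [0.5066 0.0558 0.2181] tool x,y,z: [[0.01, 0.002, -1.0], [-0.301, 0.954, -0.001], [0.954, 0.301, 0.01]] F [ 0.6 -0.1 -2.6] open 0.539 q [ 0.06  0.61 -0.42  1.95  0.4   0.65  1.27]
delta cm [  1.7  -38.63 -14.1 ]
yaw 0.005
```

Request:
{"op": "apply_moves", "data": {"delta_pos": [[0,-3,-1.1],[0,-6.5,-2.4],[0,-10,-3.6],[0,-13.5,-4.9],[0,-17,-6.2],[0,-20.5,-7.5],[0,-24,-8.8],[0,-27.5,-10],[0,-31,-11.3],[0,-34.5,-12.6]], "yaw": [0,0,0,0,0,0,0,0,0,0], "gripper": [40,40,40,40,40,40,40,40,40,40]}}

```text
clock: 6.03
tool_pos: [0.4888, -0.313, 0.2155]
eef_rot: [-0.107, 0.696, 0.108, 0.702]
contact_force: [1.4, 0.1, -2.1]
opening: 0.538
```

```bash
python3 - <<'E'
from h import *
plan([.4885,-.355,.15],107.2)
E
```

```text
t 6.03 pos [ 0.4888 -0.313   0.2155] tool x,y,z: [[0.007, 0.003, -1.0], [-0.3, 0.954, 0.001], [0.954, 0.3, 0.008]] F [ 1.4  0.1 -2.1] open 0.538 q [ 0.78  0.71 -0.49  1.74  0.43  0.8   1.96]
delta cm [ 6.53 -4.   -1.34]
yaw 0.005
```

Request:
{"op": "apply_moves", "data": {"delta_pos": [[2,-2,-0.7],[4,-4,-1.3],[6,-4,-1.3],[8,-4,-1.3],[8,-4,-1.3],[8,-4,-1.3],[8,-4,-1.3]], "yaw": [0,0,0,0,0,0,0], "gripper": [40,40,40,40,40,40,40]}}

```text
clock: 6.62
tool_pos: [0.4893, -0.3545, 0.1356]
eef_rot: [-0.107, 0.696, 0.109, 0.702]
contact_force: [-0.5, -0.3, -1.0]
opening: 0.534
```

```bash
python3 - <<'E'
from h import *
plan([.4885,-.355,.0525],107.2)
p=camera_params('wrist')
for c in ('top','side','wrist'):
    im=snapshot(c); cv2.imwrite(f'pics/{c}3.png',im[:,:,::-1])
    for t in('coaster','glue_jar'):
        for k in spot_point(t,c)[:2]: print(c,t,np.round(k['pixel'],1),round(k['score'],2),at_z(c,k['pixel'],0 if t=='coaster' else .09,p if c=='wrist' else None).round(4))
a=cv2.imread('pics/side3.png')[230:400,300:520]; b=cv2.imread('pics/wrist3.png')
cv2.imwrite('pics/c3.png',cv2.resize(a,None,fx=3,fy=3))
E
```

```text
t 6.62 pos [ 0.4893 -0.3545  0.1356] tool x,y,z: [[0.007, 0.003, -1.0], [-0.301, 0.954, 0.001], [0.954, 0.301, 0.008]] F [-0.5 -0.3 -1. ] open 0.534 q [ 0.8   0.84 -0.43  1.72  0.51  0.68  1.97]
delta cm [ 8.31 -0.03 -0.16]
yaw 0.006
top coaster [438.4 253.2] 0.78 [ 0.4846 -0.3478  0.    ]
top coaster [292.2 153.9] 0.22 [0.7734 0.0527 0.    ]
top glue_jar [449.  250.1] 0.43 [ 0.4866 -0.3568  0.09  ]
side coaster [380.  340.1] 0.74 [ 0.4907 -0.3534  0.    ]
side glue_jar [378.7 311.8] 0.81 [ 0.481  -0.3511  0.09  ]
wrist coaster [326.1 222.7] 0.83 [ 0.4836 -0.3554  0.    ]
wrist glue_jar [324.9 275. ] 0.61 [ 0.4884 -0.3548  0.09  ]
```

View pics/c3.png

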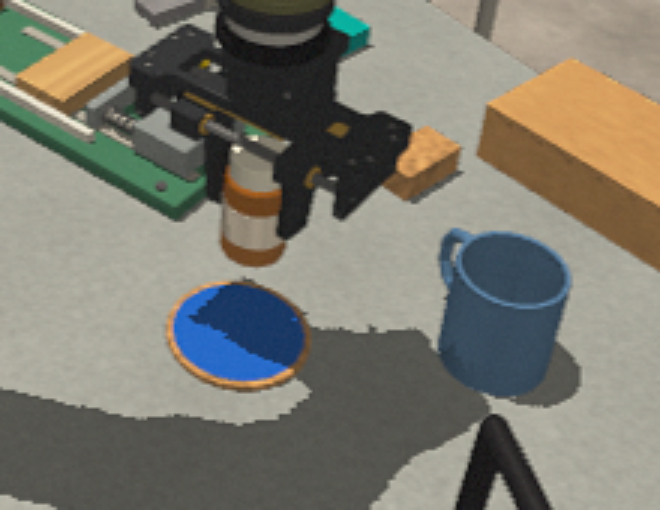

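View pics/wrist3.png

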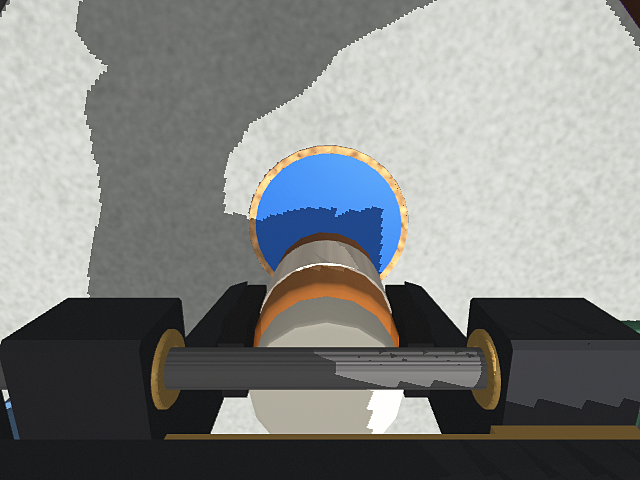

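The jar hangs upright over the coaster, with the coaster centred at about (327,225) in the wrist view. Now I'll lower it.

Request:
{"op": "apply_moves", "data": {"delta_pos": [[2,0,0],[4,0,-0.1],[5.5,0,-0.2],[6.8,0,-0.2],[7.6,0,-0.2],[8,0,-0.2],[8.3,0,-0.2],[8.4,0,-0.2],[8.4,0,-0.2]], "yaw": [0,0,0,0,0,0,0,0,0], "gripper": [40,40,40,40,40,40,40,40,40]}}

```text
clock: 7.82
tool_pos: [0.4882, -0.3554, 0.0521]
eef_rot: [-0.107, 0.696, 0.108, 0.702]
contact_force: [-0.3, -0.3, -1.8]
opening: 0.535
```

Request:
{"op": "apply_moves", "data": {"delta_pos": [[0.1,0,0],[0.1,0,0]], "yaw": [0,0], "gripper": [40,40]}}

```text
clock: 7.98
tool_pos: [0.4887, -0.3557, 0.0517]
eef_rot: [-0.107, 0.695, 0.108, 0.702]
contact_force: [-0.2, -0.5, -0.8]
opening: 0.538
```

Request:
{"op": "apply_moves", "data": {"delta_pos": [[0.1,0,0],[0.1,0,0]], "yaw": [0,0], "gripper": [40,40]}}

```text
clock: 8.15
tool_pos: [0.489, -0.3556, 0.0515]
eef_rot: [-0.108, 0.695, 0.107, 0.702]
contact_force: [-0.6, 0.7, 4.5]
opening: 0.533
```

Contact at +4.5 N, so the jar is down. I'll release it.

Request:
{"op": "apply_moves", "data": {"delta_pos": [[0,0,0],[0,0,0],[0,0,0],[0,0,0],[0,0,0],[0,0,0]], "yaw": [0,0,0,0,0,0], "gripper": [70,90,100,100,100,100]}}

```text
clock: 8.65
tool_pos: [0.489, -0.3556, 0.0514]
eef_rot: [-0.107, 0.695, 0.107, 0.702]
contact_force: [-0.1, -0.0, -0.2]
opening: 0.969
```

Request:
{"op": "apply_moves", "data": {"delta_pos": [[-2,0,0],[-5,0,0],[-8.5,0,0],[-12,0,0],[-15,0,0],[-15,0,0]], "yaw": [0,0,0,0,0,0], "gripper": [100,100,100,100,100,100]}}

```text
clock: 9.15
tool_pos: [0.4908, -0.3573, 0.2075]
eef_rot: [-0.11, 0.692, 0.105, 0.706]
contact_force: [0.9, 0.0, 0.0]
opening: 1.0
```

```bash
python3 - <<'E'
from h import *
plan([.578,-.1575,.205],107.2)
for c in ('side','wrist'):
    im=snapshot(c); cv2.imwrite(f'pics/{c}4.png',im[:,:,::-1])
a=cv2.imread('pics/side4.png')[220:400,300:520]; b=cv2.imread('pics/wrist4.png')
cv2.imwrite('pics/c4.png',np.hstack([cv2.resize(a,(440,360)),cv2.resize(b,(360,360))]))
E
```

```text
t 9.15 pos [ 0.4908 -0.3573  0.2075] tool x,y,z: [[0.02, -0.004, -1.0], [-0.3, 0.954, -0.01], [0.954, 0.3, 0.018]] F [0.9 0.  0. ] open 1.0 q [ 0.83  0.75 -0.49  1.68  0.45  0.81  2.02]
delta cm [ 0.35 16.44 14.31]
yaw 0.005
```

View pics/c4.png

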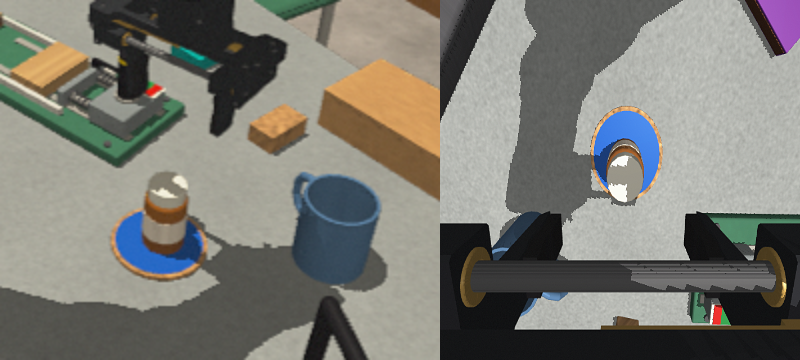

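The jar stands upright, centred on the coaster. I'll move above the handle.

Request:
{"op": "apply_moves", "data": {"delta_pos": [[0,2.5,2.2],[0,5.5,4.8],[0,8.5,7.4],[0,11.5,10],[0,14,12.2],[0,16.4,14.3],[0,16.4,14.3],[0,16.4,14.3],[0,16.4,14.3]], "yaw": [0,0,0,0,0,0,0,0,0], "gripper": [100,100,100,100,100,100,100,100,100]}}

```text
clock: 10.0
tool_pos: [0.5739, -0.1577, 0.2021]
eef_rot: [-0.108, 0.696, 0.107, 0.702]
contact_force: [0.7, -1.3, -0.2]
opening: 1.003
```

```bash
python3 - <<'E'
from h import *
plan([.578,-.157,.088],107.2)
p=camera_params('wrist')
for c in ('wrist','top','side'):
    im=snapshot(c); cv2.imwrite(f'pics/{c}5.png',im[:,:,::-1])
    for t,z in(('handle_grip',.095),('pad_face',.032)):
        for k in spot_point(t,c)[:2]: print(c,t,np.round(k['pixel'],1),round(k['score'],2),at_z(c,k['pixel'],z,p if c=='wrist' else None).round(4))
print(proj('wrist',np.array([[.578,-.157,.12],[.578,-.157,.05]])))
E
```

```text
t 10.0 pos [ 0.5739 -0.1577  0.2021] tool x,y,z: [[0.009, -0.001, -1.0], [-0.3, 0.954, -0.003], [0.954, 0.3, 0.008]] F [ 0.7 -1.3 -0.2] open 1.003 q [ 0.45  0.74 -0.45  1.71  0.43  0.78  1.67]
delta cm [ 1.141e+01 -1.000e-02  3.200e-01]
yaw 0.004
wrist handle_grip [326.6 247. ] 0.7 [ 0.5771 -0.1562  0.095 ]
wrist pad_face [429.9 223.5] 0.56 [ 0.5522 -0.0784  0.032 ]
top handle_grip [370.5 221.7] 0.86 [ 0.5646 -0.1543  0.095 ]
top handle_grip [154.3 199.3] 0.32 [0.6357 0.4134 0.095 ]
top pad_face [340.9 230.9] 0.79 [ 0.5487 -0.0786  0.032 ]
side handle_grip [367.1 253.4] 0.67 [ 0.5845 -0.163   0.095 ]
side handle_grip [313.2 195.2] 0.67 [0.6253 0.1849 0.095 ]
side pad_face [336.7 259.4] 0.59 [ 0.551  -0.0722  0.032 ]
side pad_face [313.4 195.3] 0.22 [0.6846 0.2877 0.032 ]
[[324.82357348 257.43599016]
 [325.29195634 227.77147849]]
```

View pics/wrist5.png

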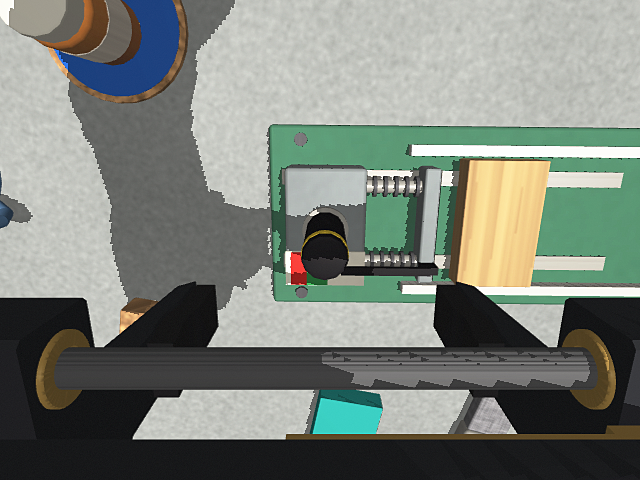

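The post top shows at (325,258), as projected, between the open jaws. I'll descend and grip.

Request:
{"op": "apply_moves", "data": {"delta_pos": [[2.5,0,0.3],[5,0,0.3],[7.5,0,0.3],[9.5,0,0.3],[10.8,0,0.3],[11.3,0,0.3],[11.3,0,0.3],[11.3,0,0.3]], "yaw": [0,0,0,0,0,0,0,0], "gripper": [100,100,100,100,100,100,100,100]}}

```text
clock: 11.12
tool_pos: [0.5798, -0.1566, 0.0914]
eef_rot: [-0.108, 0.694, 0.106, 0.704]
contact_force: [0.9, -0.6, -0.3]
opening: 1.002
```

Request:
{"op": "apply_moves", "data": {"delta_pos": [[0,0,0],[0,0,0],[0,0,0],[0,0,0],[0,0,0],[0,0,0],[0,0,0],[0,0,0],[0,0,0],[0,0,0]], "yaw": [0,0,0,0,0,0,0,0,0,0], "gripper": [20,20,20,20,20,20,20,20,20,20], "force": 30}}

```text
clock: 11.95
tool_pos: [0.5799, -0.1568, 0.0914]
eef_rot: [-0.108, 0.694, 0.106, 0.704]
contact_force: [0.5, -0.3, -0.6]
opening: 0.31
```

```bash
python3 - <<'E'
from h import *
plan([.578,-.157,.088],107.2)
E
```

```text
t 11.95 pos [ 0.5799 -0.1568  0.0914] tool x,y,z: [[0.013, -0.001, -1.0], [-0.299, 0.954, -0.005], [0.954, 0.299, 0.013]] F [ 0.5 -0.3 -0.6] open 0.31 q [ 0.39  0.89 -0.36  1.77  0.53  0.56  1.58]
delta cm [ 0.33  0.04 -0.19]
yaw 0.004
```

The post is gripped, with the jaws 27 mm apart. Tool +y is the pressing direction, so I'll push along it.

Request:
{"op": "apply_moves", "data": {"delta_pos": [[0,1,0],[0,2.2,0],[0,3.5,0],[0,4.8,0],[0,6.1,0],[0,7.4,0],[0,8.7,0],[0,10,0],[0,11,0],[0,12,0]], "yaw": [0,0,0,0,0,0,0,0,0,0], "gripper": [20,20,20,20,20,20,20,20,20,20]}}

```text
clock: 12.78
tool_pos: [0.5453, -0.0429, 0.0913]
eef_rot: [-0.109, 0.693, 0.105, 0.705]
contact_force: [4.7, -5.9, -0.7]
opening: 0.311
```

```bash
python3 - <<'E'
from h import *
u=np.array([-.297,.955])
s=get_state()
print('travel',(s['tool_pos'][:2]-[.5799,-.1568])@u)
plan([.5799-.297*.153,-.1568+.955*.153,.0914],107.2)
cv2.imwrite('pics/w6.png',snapshot('wrist')[:,:,::-1])
E
```

```text
travel 0.11904540378950468
t 12.78 pos [ 0.5453 -0.0429  0.0913] tool x,y,z: [[0.017, -0.003, -1.0], [-0.298, 0.954, -0.008], [0.954, 0.298, 0.015]] F [ 4.7 -5.9 -0.7] open 0.311 q [ 0.16  0.84 -0.27  1.94  0.53  0.42  1.36]
delta cm [-0.03  3.4  -0.07]
yaw 0.003
```

View pics/w6.png

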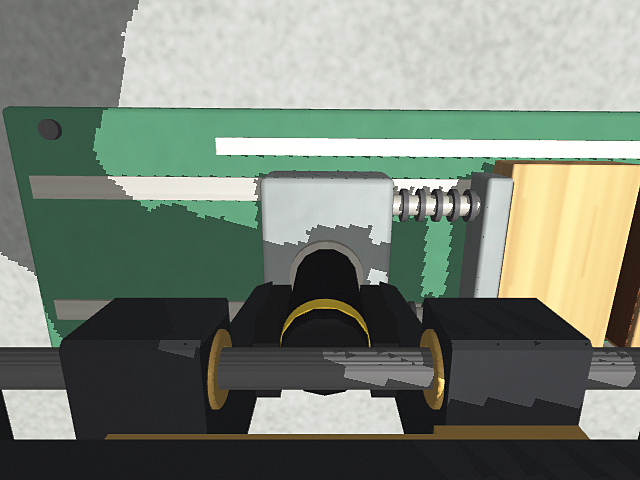

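The carriage is moving squarely and the pad pushes the near board; the gap to the far board shows at the right edge, around (628,320). I'll push the rest slowly.

Request:
{"op": "apply_moves", "data": {"delta_pos": [[0,0.6,0],[0,1.2,0],[0,1.7,0],[0,2.2,0],[0,2.6,0],[0,3,0],[0,3.3,0],[0,3.4,0],[0,3.4,0],[0,3.4,0]], "yaw": [0,0,0,0,0,0,0,0,0,0], "gripper": [20,20,20,20,20,20,20,20,20,20]}}

```text
clock: 13.67
tool_pos: [0.5358, -0.0118, 0.0913]
eef_rot: [-0.109, 0.693, 0.103, 0.705]
contact_force: [6.8, -11.4, -3.4]
opening: 0.308
```

```bash
python3 - <<'E'
from h import *
u=np.array([-.297,.955])
s=get_state()
print('travel',(s['tool_pos'][:2]-[.5799,-.1568])@u, 'push',s['contact_force'][:2]@u)
plan([.5799-.297*.153,-.1568+.955*.153,.0914],107.2)
for c in('wrist','side','top'):cv2.imwrite(f'pics/{c}7.png',snapshot(c)[:,:,::-1])
a=cv2.imread('pics/side7.png')[190:310,230:390]; b=cv2.imread('pics/top7.png')[190:290,230:390]
cv2.imwrite('pics/c7.png',cv2.resize(a,None,fx=5,fy=5,interpolation=cv2.INTER_CUBIC)); cv2.imwrite('pics/d7.png',cv2.resize(b,None,fx=5,fy=5))
E
```

```text
travel 0.1515986393767303 push -12.938572360891841
t 13.67 pos [ 0.5358 -0.0118  0.0913] tool x,y,z: [[0.018, -0.006, -1.0], [-0.297, 0.955, -0.011], [0.955, 0.297, 0.016]] F [  6.8 -11.4  -3.4] open 0.308 q [ 0.08  0.83 -0.25  1.97  0.53  0.38  1.29]
delta cm [-0.01  0.14 -0.1 ]
yaw 0.002
```

View pics/c7.png

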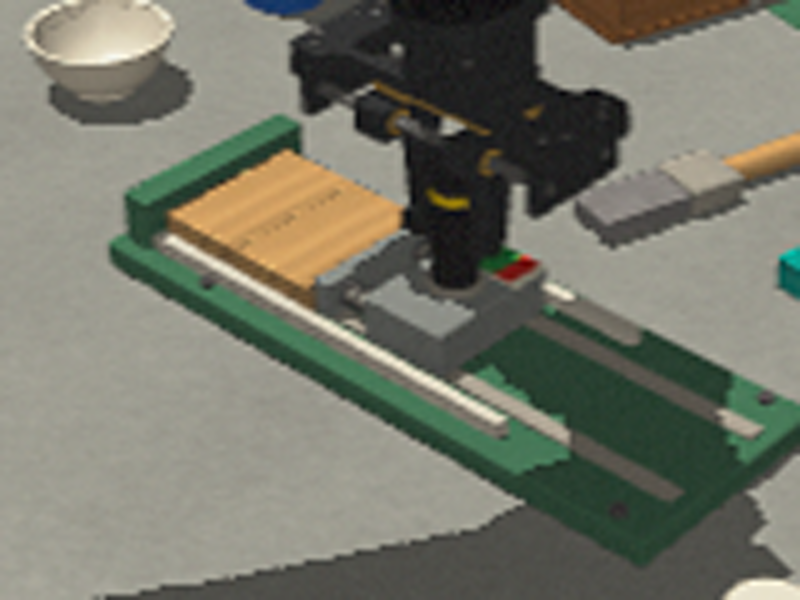

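View pics/wrist7.png

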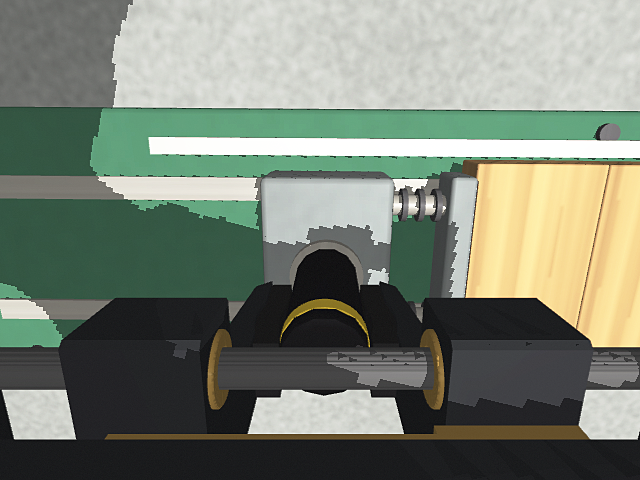

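View pics/d7.png

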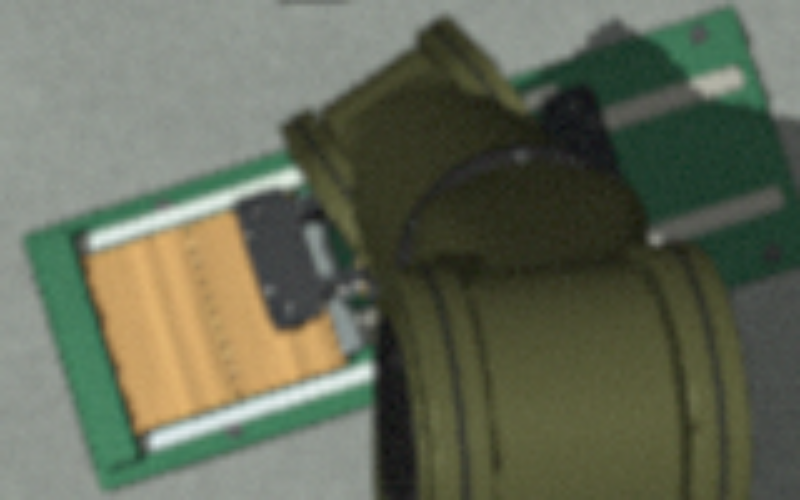

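The boards have met; the seam is closed at (607,240) in the wrist view. The pad gap shrank by about 36 px, or 17 mm, and the push of 12.9 N gives about 16 mm. That puts the pressure in the middle of the green zone. Now I'll hold.

Request:
{"op": "apply_moves", "data": {"delta_pos": [[0,0.2,0],[0,0.2,0],[0,0.2,0],[0,0.2,0],[0,0.2,0],[0,0.2,0],[0,0.2,0],[0,0.2,0],[0,0.2,0],[0,0.2,0]], "yaw": [0,0,0,0,0,0,0,0,0,0], "gripper": [20,20,20,20,20,20,20,20,20,20]}}

```text
clock: 14.65
tool_pos: [0.5365, -0.0141, 0.0913]
eef_rot: [-0.11, 0.693, 0.1, 0.706]
contact_force: [6.7, -10.7, -4.1]
opening: 0.309
```

Request:
{"op": "apply_moves", "data": {"delta_pos": [[0,0.1,0],[0,0.1,0],[0,0.1,0],[0,0.1,0],[0,0.1,0],[0,0.1,0],[0,0.1,0],[0,0.1,0],[0,0.1,0],[0,0.1,0]], "yaw": [0,0,0,0,0,0,0,0,0,0], "gripper": [20,20,20,20,20,20,20,20,20,20]}}

```text
clock: 15.48
tool_pos: [0.5373, -0.0166, 0.0913]
eef_rot: [-0.11, 0.693, 0.097, 0.706]
contact_force: [5.4, -10.5, -3.5]
opening: 0.312
```

```bash
python3 - <<'E'
from h import *
u=np.array([-.297,.955])
s=get_state()
print('travel',(s['tool_pos'][:2]-[.5799,-.1568])@u, 'push',s['contact_force'][:2]@u)
plan([.5799-.297*.153,-.1568+.955*.153,.0914],107.2)
E
```

```text
travel 0.14653108396661993 push -11.59680885024879
t 15.48 pos [ 0.5373 -0.0166  0.0913] tool x,y,z: [[0.021, -0.015, -1.0], [-0.291, 0.957, -0.021], [0.957, 0.291, 0.016]] F [  5.4 -10.5  -3.5] open 0.312 q [ 0.08  0.83 -0.23  1.97  0.53  0.38  1.29]
delta cm [-0.02  0.65 -0.1 ]
yaw -0.005
```

Each call re-anchors with about 4 mm of lag, so the handle crept back to a travel of 0.1465, still in green. I'll re-centre it with lag compensation and then count the hold afresh.

Request:
{"op": "apply_moves", "data": {"delta_pos": [[0,0.5,0],[0,0.7,0],[0,0.9,0],[0,1,0],[0,1,0],[0,1,0],[0,1,0],[0,1,0],[0,1,0],[0,1,0]], "yaw": [0,0,0,0,0,0,0,0,0,0], "gripper": [20,20,20,20,20,20,20,20,20,20]}}

```text
clock: 16.32
tool_pos: [0.5357, -0.0111, 0.0913]
eef_rot: [-0.111, 0.692, 0.094, 0.707]
contact_force: [5.9, -11.2, -1.5]
opening: 0.314
```

```bash
python3 - <<'E'
from h import *
u=np.array([-.297,.955])
s=get_state()
print('travel',(s['tool_pos'][:2]-[.5799,-.1568])@u, 'push',s['contact_force'][:2]@u)
plan([.5799-.297*.153,-.1568+.955*.153,.0914],107.2)
E
```

```text
travel 0.15230626454375656 push -12.406349653586442
t 16.32 pos [ 0.5357 -0.0111  0.0913] tool x,y,z: [[0.023, -0.02, -1.0], [-0.287, 0.958, -0.026], [0.958, 0.287, 0.017]] F [  5.9 -11.2  -1.5] open 0.314 q [ 0.06  0.83 -0.22  1.98  0.53  0.37  1.27]
delta cm [-0.01  0.07 -0.1 ]
yaw -0.009
```

Request:
{"op": "apply_moves", "data": {"delta_pos": [[0,0.45,0],[0,0.45,0],[0,0.45,0],[0,0.45,0],[0,0.45,0],[0,0.45,0],[0,0.45,0],[0,0.45,0],[0,0.45,0],[0,0.45,0]], "yaw": [0,0,0,0,0,0,0,0,0,0], "gripper": [20,20,20,20,20,20,20,20,20,20]}}

```text
clock: 17.15
tool_pos: [0.5356, -0.0109, 0.0914]
eef_rot: [-0.112, 0.692, 0.091, 0.707]
contact_force: [6.0, -10.6, -1.3]
opening: 0.313
```

Request:
{"op": "apply_moves", "data": {"delta_pos": [[0,0.45,0],[0,0.45,0],[0,0.45,0],[0,0.45,0],[0,0.45,0],[0,0.45,0],[0,0.45,0],[0,0.45,0],[0,0.45,0],[0,0.45,0]], "yaw": [0,0,0,0,0,0,0,0,0,0], "gripper": [20,20,20,20,20,20,20,20,20,20]}}

```text
clock: 17.98
tool_pos: [0.5355, -0.0107, 0.0915]
eef_rot: [-0.112, 0.692, 0.088, 0.708]
contact_force: [5.9, -11.5, -1.4]
opening: 0.311
```

```bash
python3 - <<'E'
from h import *
u=np.array([-.297,.955])
s=get_state()
print('travel',(s['tool_pos'][:2]-[.5799,-.1568])@u, 'push',s['contact_force'][:2]@u)
plan([.5799-.297*.153,-.1568+.955*.153,.0914],107.2)
cv2.imwrite('pics/w8.png',snapshot('wrist')[:,:,::-1])
E
```

```text
travel 0.15269774631758604 push -12.700062434973816
t 17.98 pos [ 0.5355 -0.0107  0.0915] tool x,y,z: [[0.027, -0.031, -0.999], [-0.28, 0.959, -0.037], [0.96, 0.281, 0.017]] F [  5.9 -11.5  -1.4] open 0.311 q [ 0.04  0.83 -0.2   1.98  0.53  0.37  1.25]
delta cm [ 0.    0.03 -0.1 ]
yaw -0.016
```

View pics/w8.png

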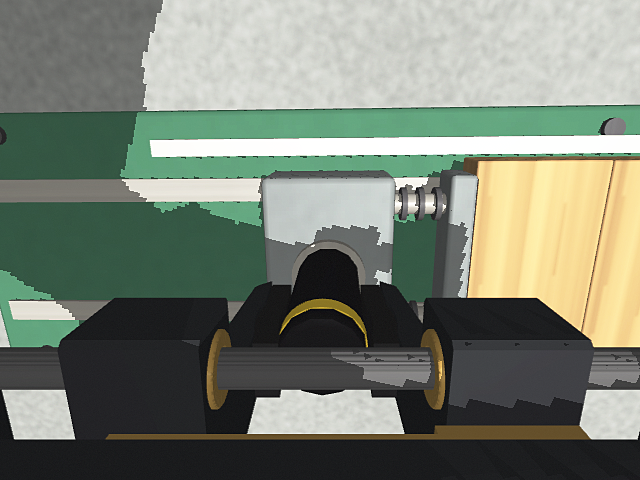

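The hold is stable at a travel of 0.1527, with the same pad gap and a closed seam. I'll hold a bit longer.

Request:
{"op": "apply_moves", "data": {"delta_pos": [[0,0.45,0],[0,0.45,0],[0,0.45,0],[0,0.45,0],[0,0.45,0],[0,0.45,0],[0,0.45,0],[0,0.45,0],[0,0.45,0],[0,0.45,0]], "yaw": [0,0,0,0,0,0,0,0,0,0], "gripper": [20,20,20,20,20,20,20,20,20,20]}}

```text
clock: 18.87
tool_pos: [0.5355, -0.0104, 0.0915]
eef_rot: [-0.113, 0.692, 0.085, 0.708]
contact_force: [6.6, -10.7, -2.9]
opening: 0.317
```

Request:
{"op": "apply_moves", "data": {"delta_pos": [[0,0.45,0],[0,0.45,0],[0,0.45,0],[0,0.45,0],[0,0.45,0],[0,0.45,0],[0,0.45,0],[0,0.45,0],[0,0.45,0],[0,0.45,0]], "yaw": [0,0,0,0,0,0,0,0,0,0], "gripper": [20,20,20,20,20,20,20,20,20,20]}}

```text
clock: 19.7
tool_pos: [0.5355, -0.0101, 0.0914]
eef_rot: [-0.113, 0.691, 0.082, 0.709]
contact_force: [6.0, -11.4, -3.9]
opening: 0.315
```

```bash
python3 - <<'E'
from h import *
u=np.array([-.297,.955])
s=get_state()
print(s['clock'],'travel',(s['tool_pos'][:2]-[.5799,-.1568])@u, 'push',s['contact_force'][:2]@u)
for c in('wrist','side'):cv2.imwrite(f'pics/{c}9.png',snapshot(c)[:,:,::-1])
a=cv2.imread('pics/side9.png')[190:400,230:510]
cv2.imwrite('pics/c9.png',cv2.resize(a,None,fx=2.8,fy=2.8,interpolation=cv2.INTER_CUBIC))
E
```

```text
19.7 travel 0.15325584226975889 push -12.694406054436586
```

View pics/c9.png

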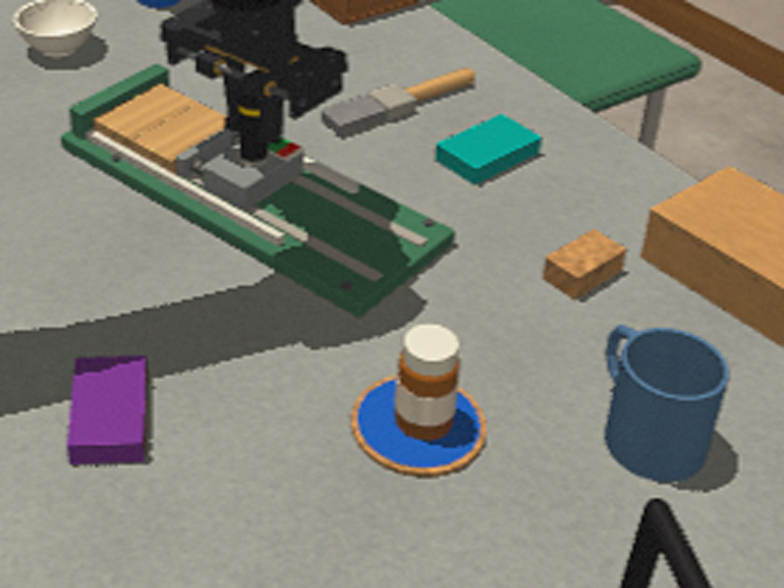

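The jar is upright on the coaster, the boards are shut and the other things are untouched. The handle has been held in the green for over 3 s after re-centring, so I'll hand in while gripping.

```bash
python3 - <<'E'
from plant import *
print(finish_job()); print(get_state()['tool_pos'])
E
```

```text
the job is handed in; nothing more can be done
None
the job is handed in; nothing more can be done
```

I took the jar out of the press and stood it upright on the blue coaster. Then I gripped the handle, slid it until the board halves met, and handed the job in at about 20 s, still holding it.

- **Pressure:** I could not see the gauge pointer directly in the last views, because the handle and gripper hid it. The estimate that it is in the green comes from three things:
  - The handle travel is about 0.153 m.
  - The push of about 12.7 N gives roughly 16 mm of spring compression.
  - The pad gap in the wrist picture shrank by about 17 mm.
- **Hold:** At first the handle crept back to about 0.1465 m, which should still be in the green. I corrected it and held at 0.152–0.153 m for about 3.4 s before handing in.
- **Jar and boards:** The last side picture shows the jar upright near the coaster's centre and the board seam closed. The bench things in that picture looked where they were before; the soap bottle was out of frame.
- **Disagreement:** While holding, the tool tilted slowly to about 2–3°. The grip stayed firm on the post, with the jaws about 27–28 mm apart.

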